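# Push the filter slide in to its third click

### The arm

A 7-joint arm with a two-finger parallel gripper is mounted at the origin on the work surface. World frame = base frame: x ahead of the robot, y to its left, z up, the work surface at z = 0. Lengths are in mm, angles in rad, forces in N, time in s.
With the tool pointing down it reaches from about 400 to 875 mm from the base axis. Payload 19.3 kg.
Tool frame: the origin (TCP) lies at the very end of the fingers, on their centre line; the grasp point (between the pads) lies behind it (grasp_offset is the z of the grasp point in the tool frame, in mm); z points along the fingers, y is the line along which they close (so a half turn about z gives the same grasp; the last joint's range is limited). The gripper opens to 85 mm and grips with 20 to 120 N. Pads are 22 mm wide; open, the fingers measure 114 mm over their backs; the gripper's body (76 mm by 85 mm) begins 54 mm behind the grasp point. The pads swing forward as they close: fully open they stand 13 mm farther back than shut.
Start: joints at [1.041, 0.521, -0.036, 1.599, 0.021, 1.021, -0.113], TCP at [277.328, -560.093, 231.291] pointing down, gripper open.
Joint ranges: [-2.91, 2.91], [-0.3, 2.13], [-1.5, 1.42], [0.17, 2.43], [-1.26, 4.41], [0.16, 1.93], [-2.52, 2.52]. Speed limits (rad/s): [1.89, 1.89, 2.39, 2.39, 3.01, 3.01, 3.01].

### API

Orientations are given as a unit quaternion [x, y, z, w].
In Python, from plant import state, get_image, camera_info, sign_off, grasp_offset gives the robot as it stands.
- The arm moves only by the tool apply_moves, never from a script. Its argument "moves" is one flat list of numbers, 6 for each row, row after row: the shift along the tool's x, y, z in mm, then the turn, a rotation vector about the tool's x, y, z in rad. In form: [tx, ty, tz, rx, ry, rz, tx, ty, tz, rx, ry, rz, ...]. A call has 1 to 10 rows; each row shifts and turns the commanded pose from where the row before left it, along the tool's axes as they then stand; what a row does not reach is not made up. A row lasts 1/8 s, in which the tool goes at most 62.5 mm and 10.7 degrees, less where a joint would pass 70% of its speed; a pose out of reach is approached as far as the arm can. A call is refused whole if a number of a shift passes 62.5 or a number of a turn 0.188, either way. A call with a gripper value outside its range is refused whole. "fingers" is the closure in counts, from 0 (fully open) to 255 (shut), set as the call begins (left out, the last holds). The fingers move at their own pace and stop on an object; "grip_force" is the grip in N (left out, the last holds). Time passes only in rows, so rows that do not move let the fingers close. It gives the time, the measured TCP pose, the force, the opening and the grip force at its end, in the units of the state.
- state(): the state, without advancing time (a new reading comes with each control period).
- get_image(name): name is "scene" or "side" or "wrist"; returns (picture, depth): 480x640x3 uint8, red, green, blue; 480x640 float32, mm along the optical axis (not along the pixel's ray), 0 where there is no reading.
- camera_info(name): a dict with "fovy" (degrees; the focal length in pixels is half the picture's height over the tangent of half this angle, whatever the lens; pixels are square), "cx", "cy" (the principal point, pixels), "dist" ([k1, k2, p1, p2, k3] as OpenCV has them; the pictures are not rectified), "rvec" (rotation vector, rad) and "tvec" (3), from world to camera coordinates, as OpenCV has them. Camera axes: x right, y down, z forward; pixel columns grow to the right and rows downward; lengths in mm; the calibration is good to about 2 mm. A picture is of the moment at which its call begins: read the wrist's pose just before it. camera_info takes no time and is no camera call; for the wrist camera it gives the pose at the moment of the call.
- sign_off(): hands the job in; it is judged then, once.
The state is a dict: "time_s": time; "joint_positions": joint angles; "joint_velocities": joint speeds; "joint_torque": joint torques, N m; "tcp_pos": TCP position; "tool_rot": TCP orientation; "wrist_force": force on the tool from outside, world axes, zero at the start; "moment": the same for the moment, N m; "width": finger opening in mm; "grasp_force": force on a finger pad.
Only numpy, scipy, OpenCV 4.12 (cv2) and the standard library are available. Lean on these libraries where they do the work, as an engineer would, in place of code of your own. Each camera call takes 0.05 s, during which the arm holds its last target. There are 200 camera calls.

### The job

The filter slide of the optical set-up is drawn out towards you: push its end tab gently inwards with a fingertip, through the clicks, and leave it sitting in the third click, so that the third filter stands in the beam. Do not grip the tab, and do not let the slide run on to the fourth click, whose seat is empty and would let the bare lamp onto the detector. Neither shift nor lift the changer's stand, and leave the lens holder, filter case and hex driver around it alone.

Things in the scene. Friction and masses are not known exactly. Their poses are not given: they have to be found in the camera images.
- stand: Filter changer: steel foot 130 x 110 x 18 mm (x, y, z), 20 mm post, black guide head 52 mm (x) by 18 mm (y), 143 mm high in all. Origin: centre of the foot's underside; z up; +x = the way the slide is pushed in (away from the robot), y = along the light beam. About 2.8 kg, standing loose on the breadboard: a steady push over about 12 N on the stand may shift it.
- board: Fixed aluminium breadboard 300 x 750 x 12.5 mm (x, y, z) on the bench. Origin: centre of its underside. On it, part of it: a grey finned lamp house, x +-60, y 210 to 340 mm, 194 mm high, with a 52 mm snout tube reaching to y = 140, and a dark wooden box, x +-100, y -365 to -185 mm, 206 mm high, with a 48 mm tube reaching to y = -144; the tubes' axes are 118 mm above the bench.
- slide (a joint): Travel of the slide, m: 0 = drawn out; clicks at 0.025, 0.050, 0.075, 0.100; end stop 0.104. Starts at 0 to 0.010. Slides freely to 0.0125, then a sprung roller draws it into the first click. Leaving a click takes about 6 N, falling to nothing at the crest halfway to the next (0.0375, 0.0625, 0.0875); past a crest it jumps ahead of the finger, up to 12 mm, seats itself in the next click and stays.
- beam (a point): Centre of the guide head, on the beam's axis, 105 mm above the foot's underside. The slide passes through here: an aluminium bar 6 mm thick (y), 36 mm high, 166 mm long, captive, with a scalloped upper edge and four round filter seats 25 mm apart, three glazed, the fourth (nearest the tab) empty. Click number n puts seat number n, counted from the inner end, in the beam.
- tab (a point): Centre of the outer (-x) face of the push tab, an upright black plate 34 mm wide (y), 42 mm high (z), 4 mm thick (x) on the slide's end nearest the robot. Axes as the stand's: push on this face along +x. It lies 107 mm above the stand's foot (119.5 mm above the bench), 142 mm before the beam when the slide is at 0, and moves with it. Nothing stands above it, or under it down to the breadboard.
- lens_holder: Bystander: a lens in a black ring 42 mm across on a short post with a round foot 46 mm across, 94 mm high, standing loose on the breadboard. Origin: centre of its underside.
- filter_case: Bystander: closed flat grey plastic case for spare filters, 56 x 72 x 20 mm, lying loose on the breadboard. Origin: centre of its underside.
- hex_driver: Bystander: black-handled driver 120 mm long and about 25 mm thick, lying loose on the breadboard along its own x. Origin: under its middle.

How it is judged:
By the outcome, as a careful person would: the job done as asked, in the order asked, and still so for the second after the job is handed in, with the robot touching nothing.
It also fails if it takes over 54 s, if anything falls off the work surface, if the arm or the gripper's body presses on something with over 40 N, if the wrist force passes 120 N, or if a joint passes its speed limit or range.

## Working session

There is one attempt and no reset: what is moved stays moved. The work goes in short steps, Python scripts to look and compute and a tool call to move; the robot and the scene stay as the last step left them, time stands still between calls to the robot, and variables do not carry over. Pictures are saved under pics/ and viewed, at most 10 in all, crops included, and the job is handed in when it is done.

Besides the shell and the picture viewer there is one more tool, called as a command line: name --argument value ..., lists and objects as JSON in quotes. apply_moves: Moves the arm, as the interface text tells. Its arguments: {"type":"object","properties":{"moves":{"type":"array"},"fingers":{"type":"number"},"grip_force":{"type":"number"}},"required":["moves"]}

```bash
mkdir -p pics
cat > h.py <<'E'
import numpy as np, cv2
from plant import *
def save(n,f):
    ci=camera_info(n); im,d=get_image(n); cv2.imwrite('pics/'+f+'.png',im[:,:,::-1]); np.savez('pics/'+f+'.npz',im=im,d=d,**{k:np.array(v) for k,v in ci.items()}); return im,d,ci
def K(ci):
    f=240/np.tan(np.radians(float(ci['fovy']))/2); return np.array([[f,0,float(ci['cx'])],[0,f,float(ci['cy'])],[0,0,1]])
def world(f,u,v,r=1):
    z=np.load('pics/'+f+'.npz'); d=z['d'][v-r:v+r+1,u-r:u+r+1]; d=np.median(d[d>0]) 
    p=cv2.undistortPoints(np.array([[[u,v]]],float),K(z),z['dist']).ravel()
    R=cv2.Rodrigues(z['rvec'])[0]; return R.T@(np.array([p[0]*d,p[1]*d,d])-z['tvec'].ravel())
def proj(f,P):
    z=np.load('pics/'+f+'.npz'); return cv2.projectPoints(np.array(P,float).reshape(-1,1,3),z['rvec'],z['tvec'],K(z),z['dist'])[0].reshape(-1,2)
E
python3 - <<'E'
from h import *
s=state(); print(s, grasp_offset)
for n in('scene','side'):
    im,d,ci=save(n,n+'1'); print(ci)
E
```

```text
{'time_s': 0.0, 'joint_positions': array([ 1.04079725,  0.52203507, -0.03632618,  1.59998411,  0.02118967,
        1.02113171, -0.11280556]), 'joint_velocities': array([ 0.00022284,  0.00057129,  0.00044375,  0.00122372, -0.00081265,
       -0.00082773,  0.0002306 ]), 'joint_torque': array([-3.97076510e-04, -9.27120781e+01,  1.97973222e+00, -3.69917858e+01,
        1.79400895e-02,  8.43534566e-03,  2.63538013e-06]), 'tcp_pos': array([ 277.17237483, -559.79932067,  230.72118906]), 'tool_rot': array([ 9.73691681e-01,  2.27868748e-01, -1.70674114e-04, -5.61437538e-04]), 'wrist_force': array([0.88999217, 1.19126199, 0.54291423]), 'moment': array([-0.01449068, -0.00088972,  0.02373748]), 'grasp_force': 0.0, 'width': 85.74325598931298} -18.700000000000003
{'fovy': 52.42179372495186, 'cx': 329.86773164478967, 'cy': 237.05683119923827, 'dist': array([-0.08376586,  0.        ,  0.        ,  0.        ,  0.        ]), 'rvec': array([ 1.70469934,  1.98464951, -0.69443877]), 'tvec': array([  80.67261641, -418.91033521, 1106.23075852])}
{'fovy': 45.74170330431095, 'cx': 330.77829098462365, 'cy': 239.00072735517867, 'dist': array([-0.00090422,  0.        ,  0.        ,  0.        ,  0.        ]), 'rvec': array([ 0.61342762, -2.56389014,  1.25979651]), 'tvec': array([569.40659905, 227.0068268 , 708.21946701])}
```

View pics/scene1.png

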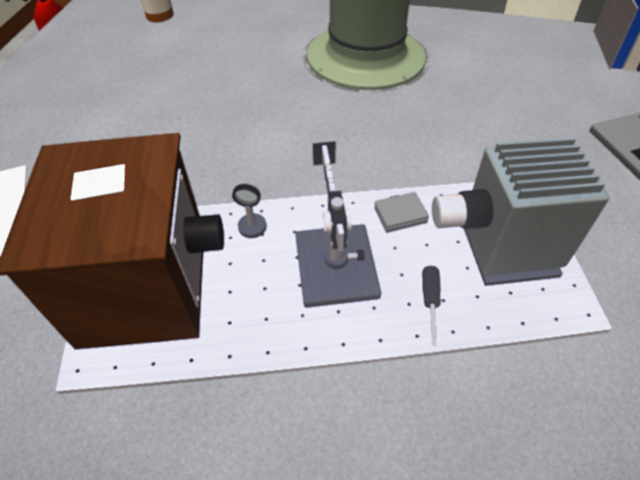

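View pics/side1.png

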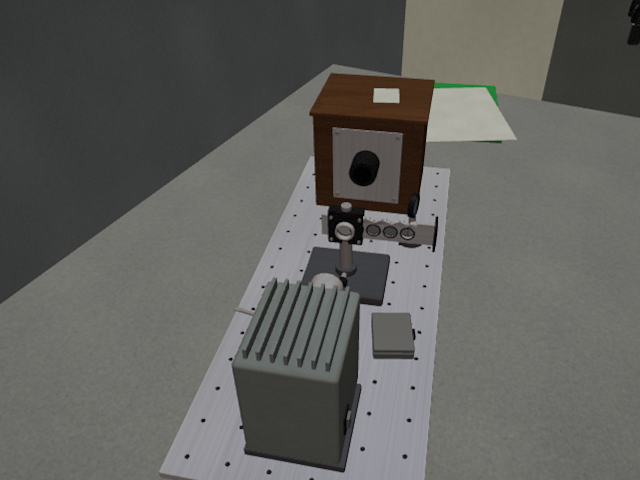

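The scene view looks towards the robot, with the tab at about (324,153) and the guide head at about (337,215). In the side view the tab is at about (435,233) and the head at about (345,226). I'll enlarge both.

Run:
```python
from h import *
a=cv2.imread('pics/scene1.png')[130:310,285:390]; b=cv2.imread('pics/side1.png')[185:285,300:450]
a=cv2.resize(a,None,fx=3.2,fy=3.2,interpolation=cv2.INTER_CUBIC); b=cv2.resize(b,None,fx=3,fy=3,interpolation=cv2.INTER_CUBIC)
c=np.zeros((576,800,3),np.uint8); c[:a.shape[0],:a.shape[1]]=a; c[:300,345:795]=b; cv2.imwrite('pics/c1.png',c)
for p in[(324,153),(318,147),(330,147),(330,160),(318,160),(337,203),(327,150)]: print('scene',p,world('scene1',*p).round(1))
for p in[(435,233),(435,222),(435,245),(345,226),(346,208),(385,231),(420,228),(420,238)]: print('side',p,world('side1',*p).round(1))
```

```text
scene (324, 153) [498.7 -14.2 135.6]
scene (318, 147) [484.8 -25.2 133.5]
scene (330, 147) [479.6  -8.4 131.2]
scene (330, 160) [479.3  -8.4 105.5]
scene (318, 160) [484.4 -25.8 107.6]
scene (337, 203) [608.4  20.  153.9]
scene (327, 150) [482.1 -12.5 127.1]
side (435, 233) [474.6  -3.5 132.9]
side (435, 222) [481.3 -21.4 138.3]
side (435, 245) [473.3  -7.  109.3]
side (345, 226) [598.3  33.3 129.2]
side (346, 208) [601.8  23.2 153.7]
side (385, 231) [547.8   2.4 116.2]
side (420, 228) [499.1 -10.2 129.3]
side (420, 238) [497.6 -10.1 111.7]
```

View pics/c1.png

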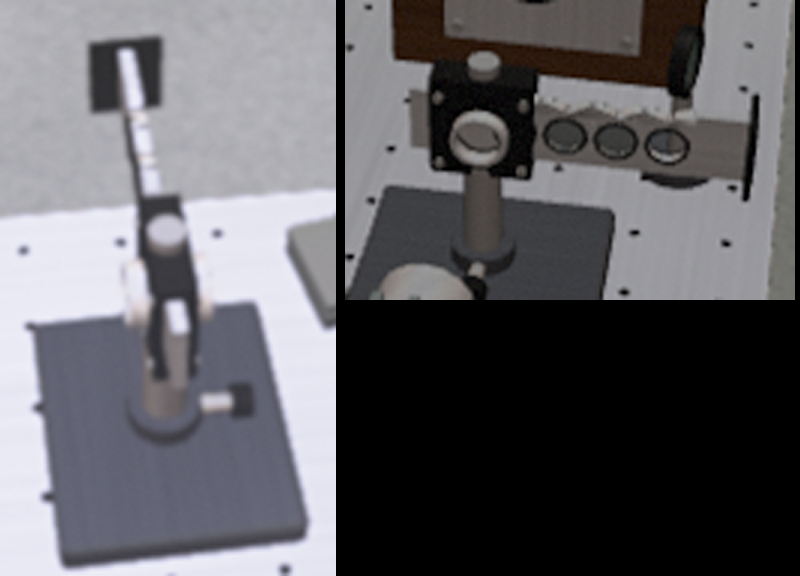

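```bash
cat > fit.py <<'E'
from h import *
from scipy.optimize import least_squares
sc=lambda x,y:(285+x/3.2,130+y/3.2); sd=lambda x,y:(300+(x-345)/3,185+y/3)
S=[] # (cam, local xyz, moves, pix)
for P,q in [((-65,-55,18),(35,326)),((-65,55,18),(258,304)),((65,55,18),(306,522)),((65,-55,18),(66,552))]: S.append(('scene1',P,0,sc(*q)))
for P,q in [((-138,-17,128),(90,42)),((-138,17,128),(160,37)),((-138,17,86),(161,106)),((-138,-17,86),(92,111))]: S.append(('scene1',P,1,sc(*q)))
for P,q in [((65,-55,18),(387,187)),((-65,-55,18),(613,211))]: S.append(('side1',P,0,sd(*q)))
for P,q in [((-50,3,105),(565,134)),((-75,3,105),(616,140)),((-100,3,105),(667,146)),((-140,17,86),(746,198))]: S.append(('side1',P,1,sd(*q)))
def res(p):
    x,y,a,s=p; c,n=np.cos(a),np.sin(a); r=[]
    for cam,P,m,q in S:
        X=P[0]+m*s; w=(x+c*X-n*P[1],y+n*X+c*P[1],12.5+P[2]); r+=list(proj(cam,w)[0]-q)
    return np.array(r)
o=least_squares(res,[610,20,.29,4],loss='soft_l1'); print(o.x,res(o.x).reshape(-1,2).round(1))
x,y,a,s=o.x; d=np.array([np.cos(a),np.sin(a)])
print('tab',np.array([x,y])+d*(-142+s),'dir',d)
E
python3 fit.py
```

```text
[6.06183311e+02 2.05126586e+01 2.89540575e-01 6.39372975e+00] [[-1.4 -2.5]
 [ 0.  -3.2]
 [ 2.2 -0.1]
 [-2.1 -0. ]
 [-0.8 -0.4]
 [ 0.7 -0.9]
 [ 0.1 -1. ]
 [-0.7 -0.4]
 [-2.8 -2. ]
 [-0.7 -1.7]
 [-0.4  0.9]
 [-0.5  0.6]
 [-0.3  0.4]
 [-0.7  2. ]]
tab [476.22163176 -18.20455257] dir [0.95837515 0.28551195]
```

apply_moves --moves '[0, 0, -30, 0, 0, 0.085, 0, 0, -10, 0, 0, 0.085, 20, -33, 0, 0, 0, 0, 20, -33, 0, 0, 0, 0, 20, -33, 0, 0, 0, 0, 20, -33, 0, 0, 0, 0, 20, -33, 0, 0, 0, 0, 20, -33, 0, 0, 0, 0, 20, -33, 0, 0, 0, 0, 20, -33, 0, 0, 0, 0]' --fingers 255 --grip_force 20

```text
time_s: 1.35
tcp_pos: [355.3, -260.1, 271.2]
tool_rot: [0.99, 0.144, -0.0, -0.0]
wrist_force: [1.1, -0.7, -0.4]
width: -0.2
grasp_force: 0.0
```

apply_moves --moves '[20, -33, 0, 0, 0, 0, 20, -33, 0, 0, 0, 0, 20, -33, 0, 0, 0, 0, 20, -33, 0, 0, 0, 0, 20, -33, 0, 0, 0, 0, 0, 0, 0, 0, 0, 0, 0, 0, 0, 0, 0, 0]'

```text
time_s: 2.22
tcp_pos: [403.7, -75.1, 271.2]
tool_rot: [0.99, 0.144, -0.0, 0.0]
wrist_force: [0.9, 0.2, 0.6]
width: -0.2
grasp_force: 0.0
```

apply_moves --moves '[13, -17, 0, 0, 0, 0, 13, -17, 0, 0, 0, 0, 0, 0, 30, 0, 0, 0, 0, 0, 30, 0, 0, 0, 0, 0, 30, 0, 0, 0, 0, 0, 30, 0, 0, 0, 0, 0, 25, 0, 0, 0, 0, 0, 14, 0, 0, 0, 0, 0, 0, 0, 0, 0]'

```text
time_s: 3.35
tcp_pos: [418.8, -35.1, 111.9]
tool_rot: [0.99, 0.144, -0.001, -0.0]
wrist_force: [0.6, 0.2, 0.8]
width: 0.5
grasp_force: 0.0
```

Run:
```python
from h import *
print(state()['tcp_pos'])
for n in('scene','side','wrist'): save(n,n+'2')
a=cv2.imread('pics/scene2.png')[100:240,270:400]; b=cv2.imread('pics/side2.png')[170:270,330:500]; w=cv2.imread('pics/wrist2.png')
a=cv2.resize(a,None,fx=2.4,fy=2.4,interpolation=cv2.INTER_CUBIC); b=cv2.resize(b,None,fx=2.8,fy=2.8,interpolation=cv2.INTER_CUBIC)
c=np.zeros((600,800,3),np.uint8); c[:a.shape[0],:a.shape[1]]=a; c[:280,320:796]=b[:280,:476]; w=cv2.resize(w,(320,240)); c[345:585,:320]=w; cv2.imwrite('pics/c2.png',c)
```

```text
[418.75727639 -35.11157354 111.88293928]
```

View pics/c2.png

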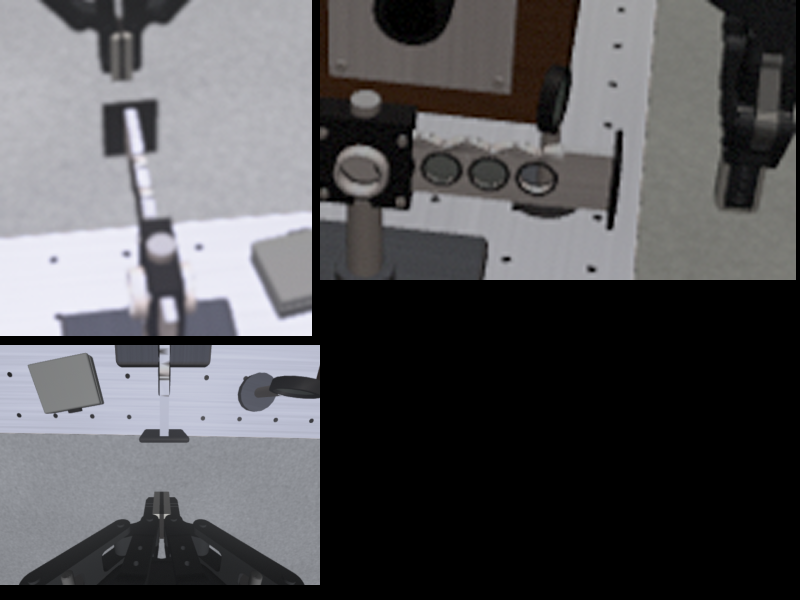

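apply_moves --moves '[10, 0, 0, 0, 0, 0, 10, 0, 0, 0, 0, 0, 10, 0, 0, 0, 0, 0, 6, 0, 0, 0, 0, 0, 4, 0, 0, 0, 0, 0, 4, 0, 0, 0, 0, 0, 4, 0, 0, 0, 0, 0, 4, 0, 0, 0, 0, 0, 4, 0, 0, 0, 0, 0, 4, 0, 0, 0, 0, 0]'

```text
time_s: 4.75
tcp_pos: [477.0, -17.4, 112.3]
tool_rot: [0.99, 0.144, 0.0, -0.0]
wrist_force: [-0.1, -0.2, 0.6]
width: 0.1
grasp_force: 0.0
```

apply_moves --moves '[2, 0, 0, 0, 0, 0, 2, 0, 0, 0, 0, 0, 0, 0, 0, 0, 0, 0]'

```text
time_s: 5.12
tcp_pos: [480.6, -16.4, 112.3]
tool_rot: [0.99, 0.144, 0.0, -0.0]
wrist_force: [-0.9, 1.4, -0.4]
width: 0.3
grasp_force: 0.0
```

apply_moves --moves '[2, 0, 0, 0, 0, 0, 0, 0, 0, 0, 0, 0]'

```text
time_s: 5.38
tcp_pos: [482.2, -15.9, 112.3]
tool_rot: [0.99, 0.144, -0.0, 0.0]
wrist_force: [-1.2, -0.0, 1.5]
width: 0.1
grasp_force: 0.7
```

apply_moves --moves '[2, 0, 0, 0, 0, 0, 0, 0, 0, 0, 0, 0]'

```text
time_s: 5.62
tcp_pos: [483.7, -15.5, 112.2]
tool_rot: [0.99, 0.144, -0.001, 0.0]
wrist_force: [-5.5, -1.1, 2.7]
width: 0.4
grasp_force: 2.5
```

apply_moves --moves '[2, 0, 0, 0, 0, 0, 0, 0, 0, 0, 0, 0]'

```text
time_s: 5.88
tcp_pos: [485.7, -14.8, 112.2]
tool_rot: [0.99, 0.144, -0.001, 0.0]
wrist_force: [-5.8, -1.7, 1.2]
width: -0.0
grasp_force: 2.4
```

```bash
cat > look.py <<'E'
from h import *
import sys
k=sys.argv[1]; p=state()['tcp_pos']; d=np.array([.958,.286]); print(p,'T',(p[:2]-[418.76,-35.11])@d)
im,_,_=save('side','side'+k); save('scene','scene'+k)
b=cv2.resize(im[170:300,290:490,::-1],None,fx=4,fy=4,interpolation=cv2.INTER_CUBIC); cv2.imwrite('pics/c%s.png'%k,b)
E
python3 look.py 3
```

```text
[485.74827541 -14.84432576 112.1876231 ] T 69.97075067726755
```

View pics/c3.png

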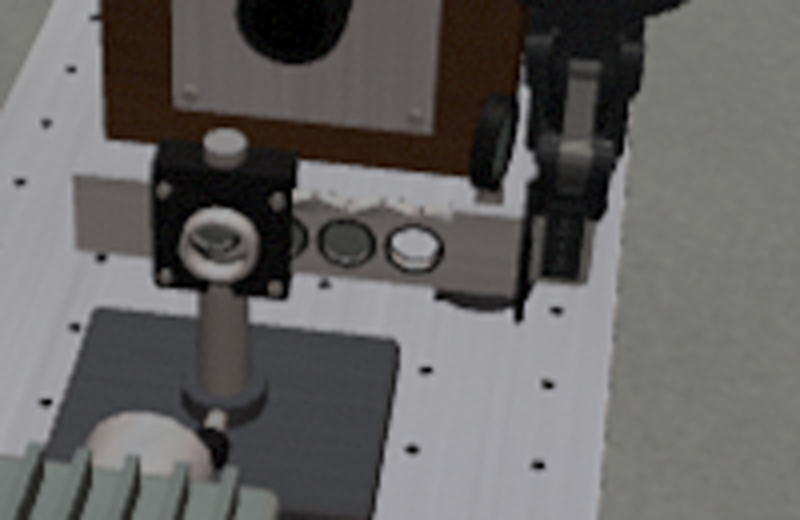

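The slide has left its start and is in the first click with the finger on the tab: seats 3 and 4 are clear of the head and seat 2 half hidden. I'll push on over the crest.

apply_moves --moves '[2, 0, 0, 0, 0, 0, 2, 0, 0, 0, 0, 0, 0, 0, 0, 0, 0, 0]'

```text
time_s: 6.35
tcp_pos: [490.3, -13.5, 112.3]
tool_rot: [0.99, 0.144, 0.0, -0.0]
wrist_force: [-2.1, -1.6, -1.2]
width: -0.3
grasp_force: 0.9
```

apply_moves --moves '[2, 0, 0, 0, 0, 0, 0, 0, 0, 0, 0, 0]'

```text
time_s: 6.6
tcp_pos: [492.3, -12.9, 112.3]
tool_rot: [0.99, 0.144, 0.0, -0.0]
wrist_force: [0.3, -0.6, -0.7]
width: 0.1
grasp_force: 0.4
```

apply_moves --moves '[2, 0, 0, 0, 0, 0, 0, 0, 0, 0, 0, 0]'

```text
time_s: 6.85
tcp_pos: [494.3, -12.2, 112.4]
tool_rot: [0.99, 0.144, 0.0, -0.0]
wrist_force: [0.8, 0.2, 0.6]
width: 0.1
grasp_force: 0.0
```

apply_moves --moves '[2, 0, 0, 0, 0, 0, 2, 0, 0, 0, 0, 0, 2, 0, 0, 0, 0, 0, 2, 0, 0, 0, 0, 0, 0, 0, 0, 0, 0, 0]'

```text
time_s: 7.48
tcp_pos: [501.7, -10.0, 112.3]
tool_rot: [0.99, 0.144, 0.0, -0.0]
wrist_force: [-0.9, -0.1, 0.1]
width: 0.0
grasp_force: 0.0
```

apply_moves --moves '[2, 0, 0, 0, 0, 0, 0, 0, 0, 0, 0, 0]'

```text
time_s: 7.72
tcp_pos: [503.6, -9.5, 112.3]
tool_rot: [0.99, 0.144, 0.0, -0.0]
wrist_force: [0.5, -1.1, -1.1]
width: -0.2
grasp_force: 0.0
```

apply_moves --moves '[2, 0, 0, 0, 0, 0, 0, 0, 0, 0, 0, 0]'

```text
time_s: 7.98
tcp_pos: [505.5, -8.9, 112.3]
tool_rot: [0.99, 0.144, 0.0, -0.0]
wrist_force: [-0.5, 0.7, -0.1]
width: -0.1
grasp_force: 0.0
```

apply_moves --moves '[2, 0, 0, 0, 0, 0, 0, 0, 0, 0, 0, 0]'

```text
time_s: 8.22
tcp_pos: [506.7, -8.6, 112.2]
tool_rot: [0.99, 0.144, -0.001, 0.0]
wrist_force: [-5.2, -0.9, 2.0]
width: 0.0
grasp_force: 2.4
```

```bash
python3 look.py 4
```

```text
[506.67020717  -8.57595518 112.16346369] T 91.80671529345524
```

View pics/c4.png

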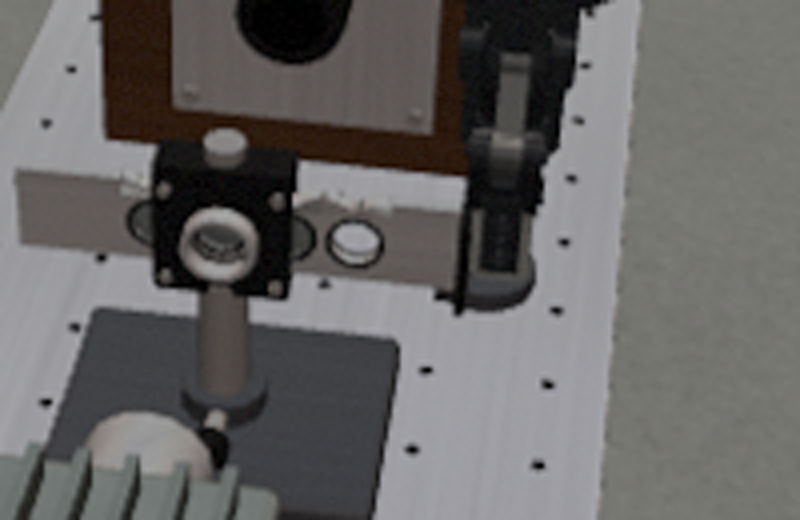

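Second click: seat 4 is alone in the open, seats 3 and 1 flank the head, and the finger is just touching. Next I'll go over the 2-3 crest, a further 12 mm or so.

apply_moves --moves '[2, 0, 0, 0, 0, 0, 2, 0, 0, 0, 0, 0, 2, 0, 0, 0, 0, 0, 2, 0, 0, 0, 0, 0, 0, 0, 0, 0, 0, 0]'

```text
time_s: 8.95
tcp_pos: [515.2, -6.0, 112.3]
tool_rot: [0.99, 0.144, 0.0, -0.0]
wrist_force: [-0.8, -0.8, 0.4]
width: -0.2
grasp_force: 0.5
```

apply_moves --moves '[2, 0, 0, 0, 0, 0, 0, 0, 0, 0, 0, 0]'

```text
time_s: 9.2
tcp_pos: [517.2, -5.4, 112.3]
tool_rot: [0.99, 0.144, 0.0, -0.0]
wrist_force: [0.1, -0.4, 0.4]
width: 0.5
grasp_force: 0.2
```

apply_moves --moves '[2, 0, 0, 0, 0, 0, 0, 0, 0, 0, 0, 0]'

```text
time_s: 9.45
tcp_pos: [519.1, -4.8, 112.4]
tool_rot: [0.99, 0.144, 0.0, -0.0]
wrist_force: [0.6, 0.3, 0.3]
width: -0.1
grasp_force: 0.0
```

```bash
python3 look.py 5
```

```text
[519.13115212  -4.80814954 112.35403557] T 104.82189296217517
```

View pics/c5.png

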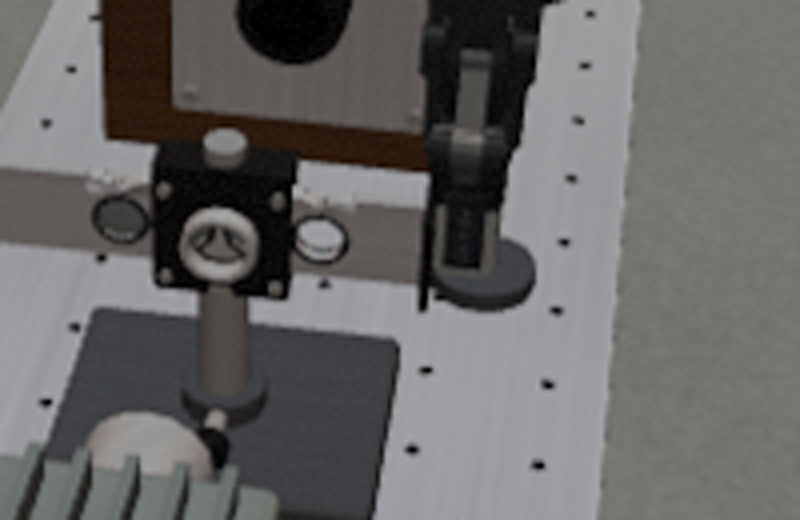

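The tab is at crop x≈424, about 14 mm past click 2, so the slide is on the crest and hasn't clearly jumped. I'll nudge it a bit more.

apply_moves --moves '[1, 0, 0, 0, 0, 0, 0, 0, 0, 0, 0, 0, 0, 0, 0, 0, 0, 0]'

```text
time_s: 9.93
tcp_pos: [519.8, -4.6, 112.3]
tool_rot: [0.99, 0.144, 0.0, -0.0]
wrist_force: [-0.4, 0.6, 0.7]
width: -0.2
grasp_force: 0.0
```

```bash
python3 look.py 6
```

```text
[519.78415096  -4.6379955  112.30315998] T 105.49612991086433
```

View pics/c6.png

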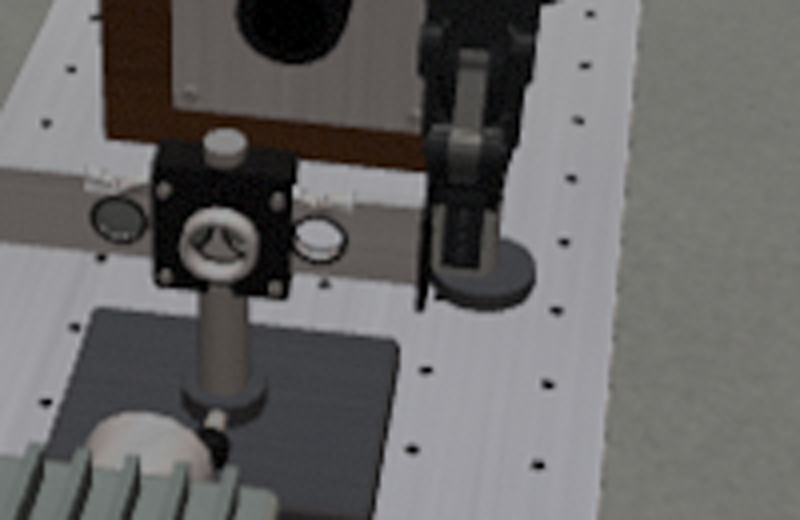

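```bash
cat > tab.py <<'E'
from h import *
import sys
def tabu(k):
    g=np.load('pics/side%s.npz'%k)['im'].astype(float).mean(2)
    # tab's lower end: darkest columns on rows 242-245, between foot and lens foot
    w=np.clip(70-g[242:246,355:415].mean(0),0,None); return (w*np.arange(355,415)).sum()/w.sum(), g[242:246,355:415].mean(0).round().astype(int)
if len(sys.argv)>1:
    print(state()['tcp_pos']); save('side','side'+sys.argv[1])
for k in ['5','6']+sys.argv[1:]: u,r=tabu(k); print(k,u,r)
E
python3 tab.py
```

```text
5 398.88761231403737 [ 64  56  82  80  78  54  46 124 155 158 158 160 160 158 153 151 152 154
 158 158 158 155 154 156 157 158 159 159 158 160 163 163 160 158 158 159
 159 158 163 101  12   8 130 107  58  48  47  38  34  35  40  43  43  48
  49  51  51  51  50  50]
6 398.9327756653991 [ 66  55  82  80  78  55  45 124 155 157 158 159 160 158 153 151 152 153
 158 158 157 155 154 156 158 158 159 159 158 161 162 163 160 158 157 159
 159 161 132  61   1  46 155 118  55  48  46  38  34  35  38  44  45  46
  50  49  52  50  51  51]
```

apply_moves --moves '[1, 0, 0, 0, 0, 0, 0, 0, 0, 0, 0, 0, 0, 0, 0, 0, 0, 0]'

```text
time_s: 10.4
tcp_pos: [520.7, -4.4, 112.3]
tool_rot: [0.99, 0.144, 0.0, -0.0]
wrist_force: [-0.0, -0.1, 0.1]
width: -0.1
grasp_force: 0.0
```

```bash
python3 tab.py 7
```

```text
[520.72456133  -4.39251979 112.30122679]
5 398.88761231403737 [ 64  56  82  80  78  54  46 124 155 158 158 160 160 158 153 151 152 154
 158 158 158 155 154 156 157 158 159 159 158 160 163 163 160 158 158 159
 159 158 163 101  12   8 130 107  58  48  47  38  34  35  40  43  43  48
  49  51  51  51  50  50]
6 398.9327756653991 [ 66  55  82  80  78  55  45 124 155 157 158 159 160 158 153 151 152 153
 158 158 157 155 154 156 158 158 159 159 158 161 162 163 160 158 157 159
 159 161 132  61   1  46 155 118  55  48  46  38  34  35  38  44  45  46
  50  49  52  50  51  51]
7 398.56568756393403 [ 64  55  82  80  78  54  46 125 155 157 158 159 160 158 153 150 152 153
 157 158 157 155 154 156 157 158 159 159 159 160 162 163 159 157 158 159
 160 162  94   1  14 136 166 118  56  47  47  40  35  35  38  43  45  46
  49  50  51  51  50  50]
```

apply_moves --moves '[1, 0, 0, 0, 0, 0, 0, 0, 0, 0, 0, 0, 0, 0, 0, 0, 0, 0]'

```text
time_s: 10.82
tcp_pos: [521.7, -4.1, 112.3]
tool_rot: [0.99, 0.144, -0.0, -0.0]
wrist_force: [-0.3, -0.3, -0.1]
width: -0.2
grasp_force: 0.0
```

```bash
python3 tab.py 8 | tail -4
```

```text
8 398.1281809613572 [ 66  58  82  79  78  56  46 124 155 158 158 160 160 158 153 150 152 154
 157 158 157 155 154 156 158 158 159 158 158 161 167 124  47   0  76 152
 160 157 157 159 159 160 165 116  56  48  48  39  35  36  38  43  45  47
  51  50  50  50  51  51]
```

It has jumped about 6 px (10 mm), into click 3. I'll back off, lift clear and check.

apply_moves --moves '[-10, 0, 0, 0, 0, 0, -20, 0, 0, 0, 0, 0, -30, 0, 0, 0, 0, 0, -25, 0, 0, 0, 0, 0, 0, 0, -30, 0, 0, 0, 0, 0, -30, 0, 0, 0, 0, 0, -30, 0, 0, 0, 0, 0, -30, 0, 0, 0, 0, 0, 0, 0, 0, 0]'

```text
time_s: 12.0
tcp_pos: [440.5, -28.7, 233.9]
tool_rot: [0.99, 0.144, 0.002, 0.0]
wrist_force: [-0.3, -0.6, 0.4]
width: 0.2
grasp_force: 0.0
```

```bash
python3 look.py 9
python3 - <<'E'
from h import *
import tab
print(tab.tabu('9')[1][30:38], tab.tabu('8')[1][30:38])
# stand check: predicted/seen shift of foot between first and last pictures
for n,r in (('side',(245,300,310,345)),('scene',(225,300,295,380))):
    a,b=[cv2.cvtColor(cv2.imread(f'pics/{n}{k}.png'),6)[r[0]:r[1],r[2]:r[3]].astype(np.float32) for k in '19']; print(n,cv2.phaseCorrelate(a,b))
E
```

```text
[440.53014785 -28.6558997  233.9196673 ] T 22.701674322766106
5 398.88761231403737 [ 64  56  82  80  78  54  46 124 155 158 158 160 160 158 153 151 152 154
 158 158 158 155 154 156 157 158 159 159 158 160 163 163 160 158 158 159
 159 158 163 101  12   8 130 107  58  48  47  38  34  35  40  43  43  48
  49  51  51  51  50  50]
6 398.9327756653991 [ 66  55  82  80  78  55  45 124 155 157 158 159 160 158 153 151 152 153
 158 158 157 155 154 156 158 158 159 159 158 161 162 163 160 158 157 159
 159 161 132  61   1  46 155 118  55  48  46  38  34  35  38  44  45  46
  50  49  52  50  51  51]
[166 125  47   0  75 152 160 157] [167 124  47   0  76 152 160 157]
side ((0.005467090940573627, -0.021576190468188372), 1.0025963677300347)
scene ((0.014219012613502002, 0.4347828496428292), 0.8116941398338036)
```

View pics/c9.png

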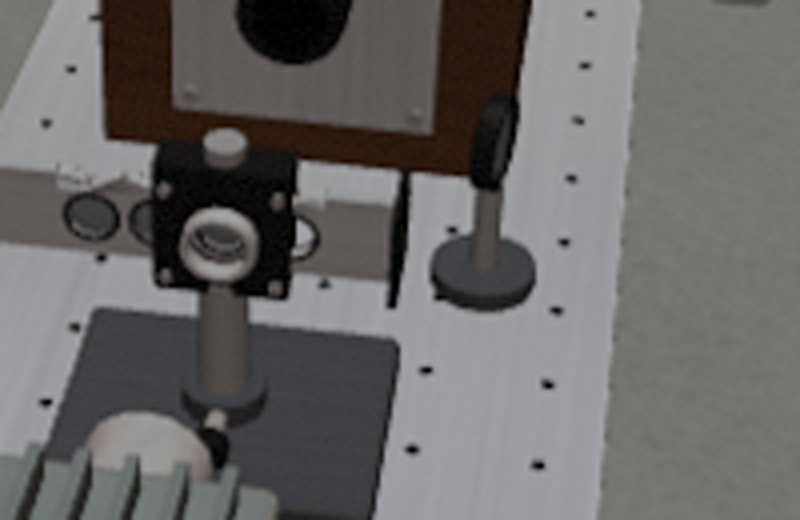

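Seats 1 and 2 are now past the head and the empty seat 4 is half hidden before it, so filter 3 is in the beam. The stand has not moved in the side view (the small scene-view shift comes from the slide moving within that crop), and the robot is clear.

```bash
python3 -c "from plant import *; print(sign_off())"
```

```text
the job is handed in; nothing more can be done
None
```

The slide sits in the third click with the third filter in the beam. The side view shows the stand unmoved, the arm kept clear of the lens holder, filter case and hex driver, and the job was handed in at about 12 s with the robot clear.

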